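# Find the under-cured rubber pad with the hardness tester

### The job

Take the dial hardness tester from its holder and press it upright on the middle of the rubber machine-foot pads, one after another, until its foot sits flush, with about 1 kg of force and never more than 2.5 kg, and hold it there a second to read the dial. One of the three pads reads below 50: find it by its own reading, stand the tester back in its holder, then lay that pad flat, right way up, in the grey tray. Leave the two good pads and everything else where they lie.

Things in the scene. Friction and masses are not known exactly. Their poses are not given: they have to be found in the camera images.
- tester: dial hardness tester, 121 mm tall, 0.2 to 0.3 kg, upright in the holder. Origin: centre of the underside of its foot; z up along it, x out of the dial face. From below: steel foot 36 mm in diameter, 10 mm high; stem; aluminium case 30 (x) by 54 (y) mm, 26 to 80 mm up, with the white dial (to 22 mm from the axis) on its +x side; black rubber grip 26 (x) by 28 (y) mm, 80 to 121 mm up
- tester_grip (a point): middle of the tester's rubber grip, on its axis, 104 mm above the underside of the foot; take it from above across its 28 mm width (along y), so that the dial stays free
- tester_foot (a point): same point as the tester's origin. From the middle of the foot a sprung steel pin with a ball end, 6 mm thick, stands out 5 mm; pushing it in takes 0.75 N at first, 8 N when fully in (level with the foot)
- needle (a joint): the tester's black needle, in rad: 0 with the pin fully out, 4.712 fully in. As you face the dial it goes clockwise from 0 (lower left) over 50 (straight up) to 100 (lower right), evenly: reading = 100 * value / 4.712. It counts only while the foot is flush on the pad: a good pad then reads 60 to 80, the bad one well under 50 (the pin sinks farther into soft rubber and the needle stays lower)
- holder: grey plastic block 90 x 90 mm, 24 mm high, fixed to the bench, with a round socket 46 mm wide and 14 mm deep in its middle in which the tester's foot stands. Origin: centre of its underside
- holder_seat (a point): centre of the socket's floor, 10 mm above the bench; a 22 mm hole in that floor leaves room for the pin
- pad_a: one of three black rubber pads alike to the eye, loose on a 3 mm cardboard sheet: 56 x 56 mm, 28 to 34 mm high (each its own height), 0.14 kg; a round moulded core 24 mm wide lies flush in the middle of the top. The core gives 1 to 4 mm under the pin, the rim only 0.03 mm/N: press within 6 mm of the middle. Origin: centre of the underside. The letters tell nothing about which pad is soft
- pad_b: another of the three pads, like pad_a but of its own height, 28 to 34 mm; origin likewise
- pad_c: another of the three pads, like pad_a but of its own height, 28 to 34 mm; origin likewise
- pad_a_core (a joint): how far, in m, the core of pad_a now lies pressed below the top: 0 untouched, up to 0.004 under the pin. Good rubber springs back to 0, soft rubber keeps a dent of about 0.0025 after a proper press
- pad_b_core (a joint): likewise for pad_b
- pad_c_core (a joint): likewise for pad_c
- tray: open grey plastic tray for rejects, fixed to the bench, 200 (x) by 150 (y) mm outside, 45 mm high, walls 4 mm, floor 4 mm thick. Origin: centre of its underside
- tape: roll of packing tape lying flat, 100 mm across, 48 mm high, loose; not part of the job
- carton: small white product box, 75 x 110 x 50 mm high, loose; not part of the job
- knife: carton knife, 22 x 140 mm, 14 mm high, loose; not part of the job
There are look-alikes about, which are no part of the job. Leave any purple or red look-alike of the pad_c alone.

How it is judged:
By the outcome, as a careful person would: the job done as asked, in the order asked, and still so for the second after the job is handed in, with the robot touching nothing.
It also fails if it takes over 72 s, if anything falls off the work surface, if the arm or the gripper's body presses on something with over 40 N, if the wrist force passes 120 N, or if a joint passes its speed limit or range.

### The arm

A 6-joint arm with a two-finger parallel gripper is mounted at the origin on the work surface. World frame = base frame: x ahead of the robot, y to its left, z up, the work surface at z = 0. Lengths are in mm, angles in rad, forces in N, time in s.
With the tool pointing down it reaches from about 300 to 775 mm from the base axis. Payload 14.6 kg.
Tool frame: the origin (TCP) lies between the finger pads; the fingertips stand 19 mm ahead of it and the grasp point (between the pads) is the TCP (manip.tcp_to_tips is the distance from the TCP to the fingertips, in mm); x points along the fingers, z is the direction in which the jaws open and shut, and the axes are right-handed (so a half turn about x gives the same grasp; the last joint's range is limited). The gripper opens to 94 mm and grips with 3 to 60 N. Pads are 16 mm wide; open, the fingers measure 119 mm over their backs; the gripper's body (75 mm by 177 mm) begins 78 mm behind the grasp point.
Start: joints at [-1.234, 0.3, 1.521, -0, 1.321, -0.067], TCP at [216.096, -505.759, 224.446] pointing down, gripper open.
Joint ranges: [-3.03, 3.03], [-0.79, 2.21], [0.23, 2.52], [-1.04, 4.18], [0, 3.07], [-2.55, 2.55]. Speed limits (rad/s): [2.22, 2.22, 2.57, 3.14, 3.14, 3.14].

### API

Orientations are given as [roll, pitch, yaw] about the fixed x, y, z axes, in that order (R = Rz(yaw) Ry(pitch) Rx(roll)).
In Python, from cell import manip gives the robot as it stands.
- The arm moves only by the tool jog_arm, never from a script. Its argument "moves" is a list that holds one entry, the list of rows, each a list of 6 numbers: the shift along the world's x, y, z in mm, then the turn, a rotation vector about the world's x, y, z in degrees. In form: [[[dx, dy, dz, wx, wy, wz], ...]]. A call has 1 to 5 rows; each row shifts and turns the pose as measured when the row begins; what a row does not reach is not made up. A row lasts 1/10 s, in which the tool goes at most 50 mm and 8.59 degrees, less where a joint would pass 70% of its speed; a pose out of reach is approached as far as the arm can. A call is refused whole if a number of a shift passes 50 or a number of a turn 8.59, either way. A call with a gripper value outside its range is refused whole. "gripper" is the opening, from -1 (shut) to 1 (fully open), set as the call begins (left out, the last holds). The fingers move at their own pace and stop on an object; "squeeze" is the grip in N (left out, the last holds). Time passes only in rows, so rows that do not move let the fingers close. It gives the time, the measured TCP pose, the force and the opening at its end, in the units of the state.
- manip.read_state(): the state, without advancing time (a new reading comes with each control period).
- manip.camera(name): name is "scene" or "side" or "wrist"; returns (picture, depth): 400x640x3 uint8, blue, green, red; 400x640 float32, mm along the optical axis (not along the pixel's ray), 0 where there is no reading.
- manip.camera_params(name): a dict with "fx", "fy", "cx", "cy" (pixels), "rvec" (rotation vector, rad) and "tvec" (3), from world to camera coordinates, as OpenCV has them. Camera axes: x right, y down, z forward; pixel columns grow to the right and rows downward; lengths in mm; the calibration is good to about 2 mm. A picture is of the moment at which its call begins: read the wrist's pose just before it. camera_params takes no time and is no camera call; for the wrist camera it gives the pose at the moment of the call.
- manip.sign_off(): hands the job in, once; it reports no verdict.
The state is a dict: "clock": time; "joints": joint angles; "qd": joint speeds; "effort": joint torques, N m; "eef_pos": TCP position; "eef_rot": TCP orientation; "wrist_force": force on the tool from outside, world axes, zero at the start; "moment": the same for the moment, N m; "finger_gap": finger opening in mm.
Only numpy, scipy, OpenCV 4.12 (cv2) and the standard library are available. Lean on these libraries where they do the work, as an engineer would, in place of code of your own. Each camera call takes 0.05 s, during which the arm holds its last target. There are 200 camera calls.

## Working session

There is one attempt and no reset: what is moved stays moved. The work goes in short steps, Python scripts to look and compute and a tool call to move; the robot and the scene stay as the last step left them, time stands still between calls to the robot, and variables do not carry over. Pictures are saved under pics/ and viewed, about 8 in all and at most 12, crops included, and the job is handed in when it is done.

Besides the shell and the picture viewer there is one more tool, called after "Emit:" as name(argument=value, ...) on one line, values as JSON. jog_arm: Moves the arm, as the interface text tells. Its arguments: {"type":"object","properties":{"moves":{"type":"array","items":{"type":"array","items":{"type":"array","items":{"type":"number"}}}},"gripper":{"type":"number"},"squeeze":{"type":"number"}},"required":["moves"]}

```bash
mkdir -p pics; ls
cat > h.py <<'E'
import numpy as np, cv2
from cell import manip
def cam(n):
    p=manip.camera_params(n); img,d=manip.camera(n); return img,d,p
def pts(d,p):
    v,u=np.indices(d.shape); X=np.stack([(u-p['cx'])/p['fx']*d,(v-p['cy'])/p['fy']*d,d],-1)
    R=cv2.Rodrigues(np.array(p['rvec'],float))[0]; return (X-np.array(p['tvec']).ravel())@R
def ray(p,u,v,z):
    R=cv2.Rodrigues(np.array(p['rvec'],float))[0]; c=-R.T@np.array(p['tvec']).ravel()
    r=R.T@np.array([(u-p['cx'])/p['fx'],(v-p['cy'])/p['fy'],1]); return c+r*(z-c[2])/r[2]
def proj(p,X):
    return cv2.projectPoints(np.array(X,float).reshape(-1,3),np.array(p['rvec'],float),np.array(p['tvec'],float),np.array([[p['fx'],0,p['cx']],[0,p['fy'],p['cy']],[0,0,1.]]),None)[0].reshape(-1,2)
E
python3 - <<'E'
from h import *
for n in ['scene','side']:
    i,d,p=cam(n); cv2.imwrite(f'pics/{n}0.png',i); np.savez(f'{n}0.npz',i=i,d=d)
    R=cv2.Rodrigues(np.array(p['rvec'],float))[0]; print(n,-R.T@np.array(p['tvec']).ravel(),p['fx'],R[2])
s=manip.read_state();print(s)
p=manip.camera_params('wrist');R=cv2.Rodrigues(np.array(p['rvec'],float))[0];print(-R.T@np.array(p['tvec']).ravel(),R)
E
```

```text
pics
scene [ 899.10714425 -443.48140063  814.8395535 ] 362.6125247821735 [-0.42504033  0.48232143 -0.76596786]
side [296.70317209 852.97490129 823.82953347] 472.3463072882829 [ 0.19156782 -0.76094819 -0.61988678]
{'clock': 0.1, 'joints': array([-1.23358587e+00,  3.00378645e-01,  1.52147594e+00, -3.33910810e-05,
        1.32069996e+00, -6.66009491e-02]), 'qd': array([-0.000573  , -0.00130032, -0.00166319,  0.00069723,  0.00068416,
        0.00044292]), 'effort': array([ 4.68132130e-03, -5.32641757e+01, -3.53284514e+01,  7.10295467e-02,
        2.35006335e-02, -7.90301056e-05]), 'eef_pos': array([ 216.03240737, -505.5791842 ,  223.98151284]), 'eef_rot': array([3.10860479, 1.56983389, 1.94162815]), 'wrist_force': array([ 0.00673552, -0.95771764,  0.22087057]), 'moment': array([-0.01846063,  0.00162977,  0.00884524]), 'finger_gap': 93.95778718951388}
[ 281.74546377 -477.3733602   383.4279084 ] [[ 0.39287867 -0.919589   -0.00155841]
 [-0.89046277 -0.38085704  0.24904611]
 [-0.2296136  -0.0964572  -0.96849037]]
```

View pics/scene0.png

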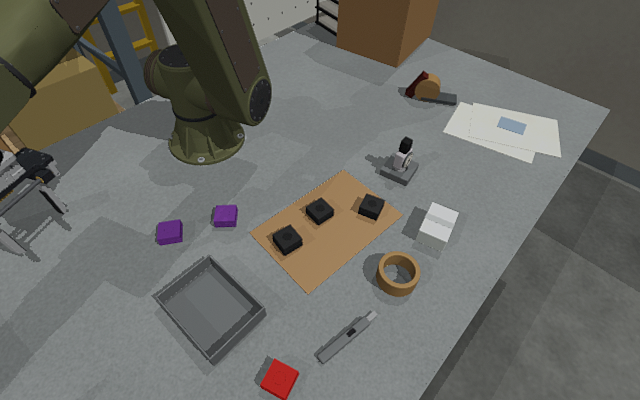

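View pics/side0.png

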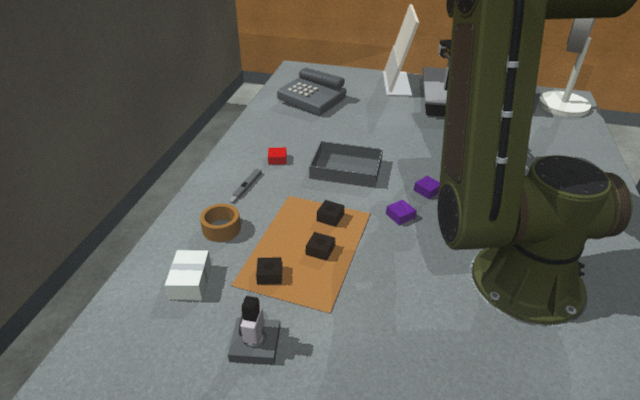

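Scene view: pads at (288,239), (319,210), (371,207); tester at (403,155); tray at (210,308). The side view shows the same pads at (330,212), (320,245), (269,270) and the tester at (252,320).

Run:
```python
from h import *
for n,rois in [('scene',dict(p1=(288,236),p2=(319,209),p3=(371,206))),('side',dict(p1=(330,212),p2=(320,245),p3=(269,270)))]:
    f=np.load(n+'0.npz'); i,d=f['i'],f['d']; p=manip.camera_params(n); X=pts(d,p)
    dark=(i.max(2)<60)
    for k,(u,v) in rois.items():
        m=np.zeros(d.shape,bool); m[v-26:v+26,u-26:u+26]=1
        z=X[...,2]
        t=m&dark&(z>22)&(z<45)
        zt=np.percentile(z[t],85); t&=np.abs(z-zt)<4
        Q=X[t]; r=cv2.minAreaRect(Q[:,:2].astype(np.float32)); print(n,k,t.sum(),'ztop',round(np.median(Q[:,2]),1),np.round(r[0],1),np.round(r[1],1),round(r[2],1))
    u,v=(403,155) if n=='scene' else (252,320)
    m=np.zeros(d.shape,bool); m[v-32:v+32,u-40:u+40]=1; z=X[...,2]
    g=i.astype(int)
    for nm,mm in [('grip',m&(z>85)&(z<135)),('griptop',m&(z>126)&(z<136)),('case',m&(z>40)&(z<85)),('white',m&(z>40)&(z<92)&(i.min(2)>150)),('block',m&(np.abs(z-24)<4))]:
        Q=X[mm]
        if len(Q)>4:
            r=cv2.minAreaRect(Q[:,:2].astype(np.float32)); print(n,nm,len(Q),np.round(Q.mean(0),1),np.round(r[0],1),np.round(r[1],1),round(r[2],1),Q[:,2].max().round(1))
    # tray
    u,v=(210,308) if n=='scene' else (346,165)
    m=np.zeros(d.shape,bool); m[v-65:v+65,u-65:u+65]=1
    mm=m&(np.abs(z-45)<3)&(g.max(2)-g.min(2)<40);Q=X[mm];r=cv2.minAreaRect(Q[:,:2].astype(np.float32)); print(n,'tray',len(Q),np.round(r[0],1),np.round(r[1],1),round(r[2],1))
i1=cv2.resize(np.load('scene0.npz')['i'][120:200,353:453],(500,400),interpolation=2);i2=cv2.resize(np.load('side0.npz')['i'][280:370,202:302],(300,270)[:2],interpolation=2)
i2=cv2.resize(i2,(300,400)); cv2.imwrite('pics/t.png',np.hstack([i1,i2]))
```

```text
scene p1 381 ztop 37.2 [502.  -66.1] [132.4  57.8] 80.9
scene p2 321 ztop 33.6 [488.3 -17.1] [136.3  58.2] 84.2
scene p3 295 ztop 35.0 [588.  135.2] [55.4 55.7] 16.8
scene grip 246 [561.1 312.9 109.7] [560.6 319.2] [53.3 31.9] 82.4 134.9
scene griptop 68 [558.2 318.6 130.9] [557.5 319.9] [26.  28.2] 1.6 134.9
scene case 182 [566.4 303.7  64.8] [569.3 313.3] [57.6 30.4] 61.6 85.0
scene white 39 [563.9 309.8  88.5] [567.9 315.9] [54.2 25.9] 66.8 91.8
scene block 441 [561.7 311.7  24.7] [556.5 321.4] [90.4 92.8] 10.2 27.9
scene tray 595 [ 499.3 -346.7] [202.1 150.7] 0.6
side p1 300 ztop 35.2 [496.9 -58.4] [148.8  60.3] 85.1
side p2 350 ztop 31.7 [484.3  -7. ] [128.4  55.7] 82.9
side p3 414 ztop 33.1 [583.8 136.4] [55.6 58.1] 16.2
side grip 537 [551.1 328.8 109.7] [555.9 322.3] [34.9 53. ] 1.6 134.0
side griptop 172 [553.  322.7 129.7] [553.7 321.8] [26.1 30.1] 4.7 134.0
side case 377 [549.3 337.7  64.2] [555.9 323.9] [36.1 53.6] 1.0 85.0
side white 90 [554.2 340.6  88.7] [555.9 340. ] [15.1 29.5] 86.3 91.3
side block 822 [548.  322.1  23.2] [553.7 316.8] [91.3 81.4] 10.9 27.2
side tray 252 [ 548.  -487.5] [232.3 507.9] 19.9
```

View pics/t.png

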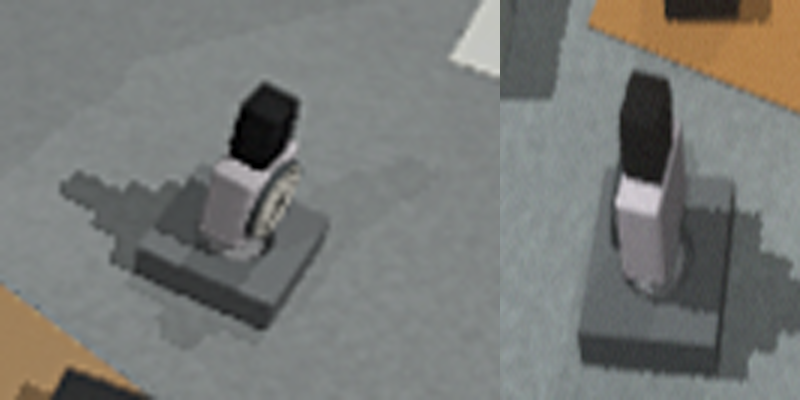

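Dial faces roughly world +x; the holder centre is near (555,321). Now the wrist camera's geometry, plus yaw estimates.

Run:
```python
from h import *
from scipy.spatial.transform import Rotation as Ro
s=manip.read_state(); T=Ro.from_euler('xyz',s['eef_rot']).as_matrix(); print(T.round(3))
p=manip.camera_params('wrist');R=cv2.Rodrigues(np.array(p['rvec'],float))[0];c=-R.T@np.array(p['tvec']).ravel()
print('cam in tool',(T.T@(c-s['eef_pos'])).round(1),'axes',(T.T@R.T).round(3),p['fx'],p['cx'],p['cy'])
```

```text
[[-0.     0.92   0.393]
 [ 0.001  0.393 -0.92 ]
 [-1.     0.    -0.001]]
cam in tool [-159.4   71.5   -0.3] axes [[ 0.001 -0.249  0.968]
 [-0.    -0.968 -0.249]
 [ 1.     0.    -0.001]] 283.81172421323555 316.6766550121303 199.06071240760934
```

Emit:
jog_arm(moves=[[[20,43,10,0,0,-2],[20,43,10,0,0,-2],[20,43,10,0,0,-2],[20,43,10,0,0,-2],[20,43,10,0,0,-2]]], gripper=1)

```text
clock: 0.6
eef_pos: [315.0, -285.6, 271.0]
eef_rot: [-2.981, 1.562, 1.948]
wrist_force: [0.7, 0.2, 0.8]
finger_gap: 93.9
```

Emit:
jog_arm(moves=[[[20,43,10,0,0,-2],[20,43,10,0,0,-2],[20,43,10,0,0,-2],[20,43,10,0,0,-2],[20,43,10,0,0,0]]])

```text
clock: 1.1
eef_pos: [415.4, -62.2, 322.6]
eef_rot: [-3.026, 1.562, 1.754]
wrist_force: [0.3, -0.7, 0.4]
finger_gap: 94.1
```

Emit:
jog_arm(moves=[[[20,43,10,0,0,0],[20,43,10,0,0,0],[20,43,10,0,0,0],[0,0,0,0,0,0],[0,0,0,0,0,0]]])

```text
clock: 1.6
eef_pos: [476.6, 76.5, 353.2]
eef_rot: [-2.953, 1.562, 1.833]
wrist_force: [0.4, -0.7, 0.0]
finger_gap: 94.3
```

Run:
```python
from h import *
i,d,p=cam('wrist'); cv2.imwrite('pics/w1.png',i); np.savez('w1.npz',i=i,d=d,**{k:np.array(v) for k,v in p.items()})
s=manip.read_state(); print(s['clock'],s['eef_pos'],s['eef_rot'],s['joints'],s['wrist_force'])
```

```text
1.65 [476.49443884  76.10649682 353.20477838] [-2.96352432  1.56181191  1.8222444 ] [0.07783249 0.07955208 1.48751036 0.00884947 1.57608206 1.57528898] [ 0.04550013  0.47253993 -0.11314352]
```

View pics/w1.png

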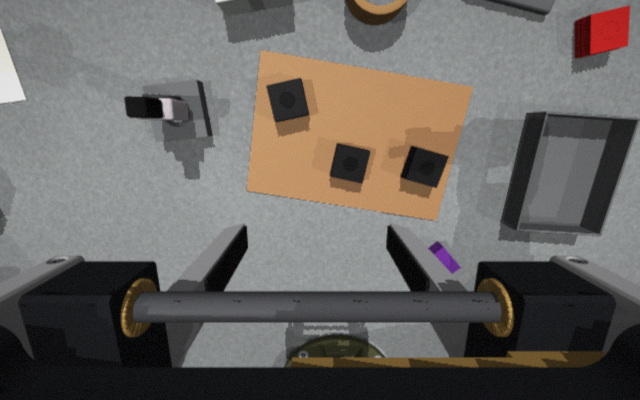

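The wrist view shows pads at (288,100), (350,163) and (425,167) with their cores visible, the tester at left (155,108), and the tray at right (570,175).

Run:
```python
from h import *
from scipy.spatial.transform import Rotation as Ro
f=np.load('w1.npz'); i,d=f['i'],f['d']; p={k:f[k] for k in ['rvec','tvec']}; p.update({k:float(f[k]) for k in ['fx','fy','cx','cy']})
X=pts(d,p); z=X[...,2]; T=Ro.from_euler('xyz',manip.read_state()['eef_rot']).as_matrix(); print('tool y yaw',np.degrees(np.arctan2(T[1,1],T[0,1])),'down',T[:,0])
print('sheet z',np.median(z[175:185,290:320]))
dark=i.max(2)<70
for k,(u,v) in dict(A=(288,100),B=(350,163),C=(425,167)).items():
    m=np.zeros(d.shape,bool); m[v-32:v+32,u-32:u+32]=1
    zt=np.median(z[v-4:v+5,u-10:u+11]); t=m&(np.abs(z-zt)<3)
    n,l,st,_=cv2.connectedComponentsWithStats(t.astype(np.uint8)); t=l==l[v,u]
    r=cv2.minAreaRect(X[t][:,:2].astype(np.float32)); print(k,'ztop',zt.round(1),np.round(r[0],1),np.round(r[1],1),round(r[2],1),'coremean',X[t][:,:2].mean(0).round(1))
m=np.zeros(d.shape,bool); m[60:160,100:230]=1
for nm,mm in [('top',m&(z>125)&(z<136)),('case',m&(z>55)&(z<93)),('block',m&(np.abs(z-24)<3))]:
    Q=X[mm]; r=cv2.minAreaRect(Q[:,:2].astype(np.float32)); print(nm,len(Q),np.median(Q[:,2]).round(1),np.round(r[0],1),np.round(r[1],1),round(r[2],1))
m[:]=0;m[90:250,490:640]=1;Q=X[m&(np.abs(z-45)<3)]; r=cv2.minAreaRect(Q[:,:2].astype(np.float32)); print('tray',np.round(r[0],1),np.round(r[1],1),r[2])
```

```text
tool y yaw 4.204752933524429 down [-0.00223535  0.00870177 -0.99995964]
sheet z 2.4995549737269815
A ztop 33.6 [583.9 135.6] [56.2 56.2] 16.3 coremean [584.3 135.4]
B ztop 32.1 [488.5  24.1] [56.1 56.2] 82.0 coremean [489.   24.3]
C ztop 35.8 [ 492.5 -104.2] [56.5 56.1] 79.4 coremean [ 493.  -103.9]
top 474 130.1 [553.6 319. ] [25.  28.2] 5.2
case 627 86.0 [556.4 318.7] [35.5 53.1] 2.9
block 2002 23.5 [552.6 320.7] [90.1 91.7] 10.2
tray [ 496.8 -348.3] [200.3 152.7] 0.7930816411972046
```

Emit:
jog_arm(moves=[[[15,48,-20,-0.5,-0.1,0],[15,48,-20,0,0,0],[16,49,-20,0,0,0],[16,49,-20,0,0,0],[15,49,-20,0,0,0]]])

```text
clock: 2.15
eef_pos: [549.8, 296.8, 261.1]
eef_rot: [1.416, 1.564, -0.097]
wrist_force: [0.5, -0.5, 0.7]
finger_gap: 94.0
```

Emit:
jog_arm(moves=[[[0,0,-20,0,0,0],[0,0,0,0,0,0],[0,0,0,0,0,0]]])

```text
clock: 2.45
eef_pos: [550.0, 297.0, 236.2]
eef_rot: [-0.047, 1.567, -1.561]
wrist_force: [0.1, -0.2, 1.0]
finger_gap: 93.7
```

```bash
cat >> h.py <<'E'
from scipy.spatial.transform import Rotation as Ro
def st():
    s=manip.read_state(); T=Ro.from_euler('xyz',s['eef_rot']).as_matrix()
    print('t',round(s['clock'],2),'pos',s['eef_pos'].round(1),'yaw',np.degrees(np.arctan2(T[1,1],T[0,1])).round(2),'fixturn',[round(-np.degrees(T[1,0]),2),round(np.degrees(-T[0,0])*-1,2)],'j',s['joints'].round(2),'F',s['wrist_force'].round(2),'gap',round(s['finger_gap'],1)); return s,T
E
python3 -c "
from h import *
st()
i,d,p=cam('wrist');X=pts(d,p);z=X[...,2];Q=X[(z>124)&(z<136)&(i.max(2)<70)&(np.hypot(X[...,0]-554,X[...,1]-320)<25)];r=cv2.minAreaRect(Q[:,:2].astype(np.float32));print(len(Q),r,np.median(Q[:,2]))"
```

```text
t 2.45 pos [550.  297.  236.2] yaw 3.26 fixturn [np.float64(0.19), np.float64(0.0)] j [ 0.44  0.46  1.27 -0.    1.41  1.95] F [ 0.15 -0.18  1.03] gap 93.7
727 ((553.9839477539062, 319.6013488769531), (26.276424407958984, 26.398786544799805), 2.154632568359375) 130.20277818629916
```

Emit:
jog_arm(moves=[[[4,22.6,-20,0.2,0,0.5],[0,0,-20,0,0,0],[0,0,0,0,0,0]]])

```text
clock: 2.8
eef_pos: [555.9, 316.6, 200.9]
eef_rot: [1.976, 1.563, 0.466]
wrist_force: [-1.1, -0.1, 0.2]
finger_gap: 93.9
```

```bash
python3 -c "
from h import *
st()"
```

```text
t 2.8 pos [555.9 316.6 200.9] yaw 3.48 fixturn [np.float64(-0.19), np.float64(0.37)] j [0.46 0.52 1.28 0.   1.34 1.97] F [-1.11 -0.09  0.2 ] gap 93.9
```

Emit:
jog_arm(moves=[[[-2,3,-30,0,0.3,0],[0,0,-30,0,0,0],[0,0,-20,0,0,0],[0,0,0,0,0,0]]])

```text
clock: 3.2
eef_pos: [556.9, 316.9, 128.3]
eef_rot: [2.138, 1.557, 0.623]
wrist_force: [0.3, -0.6, 0.4]
finger_gap: 94.2
```

```bash
python3 -c "
from h import *
st()"
```

```text
t 3.2 pos [556.9 316.9 128.3] yaw 3.22 fixturn [np.float64(-0.46), np.float64(0.64)] j [0.46 0.58 1.35 0.   1.2  1.97] F [ 0.32 -0.56  0.36] gap 94.2
```

Emit:
jog_arm(moves=[[[-3,2.7,-8,-0.5,0.6,0.5],[0,0,-6,0,0,0],[0,0,0,0,0,0],[0,0,0,0,0,0]]])

```text
clock: 3.6
eef_pos: [556.0, 319.6, 120.0]
eef_rot: [1.805, 1.564, 0.299]
wrist_force: [-0.1, 0.1, -0.3]
finger_gap: 93.7
```

```bash
python3 -c "
from h import *
st()"
```

```text
t 3.6 pos [556.  319.6 120. ] yaw 3.67 fixturn [np.float64(-0.12), np.float64(0.38)] j [ 0.47  0.59  1.35 -0.    1.19  1.97] F [-0.11  0.07 -0.26] gap 93.7
```

Emit:
jog_arm(moves=[[[-2,0,-6,-0.1,0.4,0.4],[-1,0,-2,0,0,0],[0,0,0,0,0,0],[0,0,0,0,0,0]]])

```text
clock: 4.0
eef_pos: [553.0, 319.8, 112.3]
eef_rot: [2.735, 1.57, 1.236]
wrist_force: [-0.4, -0.3, -0.1]
finger_gap: 94.2
```

```bash
python3 -c "
from h import *
st()"
```

```text
t 4.0 pos [553.  319.8 112.3] yaw 4.12 fixturn [np.float64(-0.04), np.float64(0.01)] j [0.47 0.6  1.36 0.   1.18 1.97] F [-0.4  -0.29 -0.05] gap 94.2
```

Emit:
jog_arm(moves=[[[0,0,0,0,0,0],[0,0,0,0,0,0],[0,0,0,0,0,0],[0,0,0,0,0,0],[0,0,0,0,0,0]]], gripper=-1, squeeze=35)

```text
clock: 4.5
eef_pos: [553.1, 319.8, 112.6]
eef_rot: [2.495, 1.57, 0.996]
wrist_force: [0.5, -0.2, -0.2]
finger_gap: 57.5
```

Emit:
jog_arm(moves=[[[0,0,0,0,0,0],[0,0,0,0,0,0],[0,0,0,0,0,0]]])

```text
clock: 4.8
eef_pos: [553.1, 319.8, 112.6]
eef_rot: [2.473, 1.57, 0.974]
wrist_force: [-0.1, -0.2, -0.6]
finger_gap: 33.4
```

```bash
python3 -c "
from h import *
st()"
```

```text
t 4.8 pos [553.1 319.8 112.6] yaw 4.11 fixturn [np.float64(-0.05), np.float64(0.04)] j [0.47 0.6  1.36 0.   1.18 1.97] F [-0.09 -0.21 -0.57] gap 33.4
```

Emit:
jog_arm(moves=[[[0,0,0,0,0,0],[0,0,0,0,0,0],[0,0,0,0,0,0],[0,0,5,0,0,0]]])

```text
clock: 5.2
eef_pos: [552.7, 319.6, 116.8]
eef_rot: [-1.719, 1.57, 3.065]
wrist_force: [0.1, 0.2, -3.1]
finger_gap: 27.7
```

Emit:
jog_arm(moves=[[[0,0,15,0,0,0],[0,0,15,0,0,0],[0,0,15,0,0,0],[0,0,0,0,0,0]]])

```text
clock: 5.6
eef_pos: [552.8, 319.6, 167.3]
eef_rot: [2.701, 1.57, 1.202]
wrist_force: [-0.6, -0.2, -3.7]
finger_gap: 27.9
```

```bash
python3 -c "
from h import *
st()"
```

```text
t 5.6 pos [552.8 319.6 167.3] yaw 4.12 fixturn [np.float64(-0.04), np.float64(0.02)] j [0.47 0.54 1.31 0.   1.28 1.97] F [-0.6  -0.19 -3.66] gap 27.9
```

Emit:
jog_arm(moves=[[[7.5,-46,2,0,0,-7.3],[7.5,-46,0,0,0,-7.3],[7.5,-46,0,0,0,-7.3],[7.5,-46,0,0,0,-7.3],[0,0,0,0,0,0]]])

```text
clock: 6.1
eef_pos: [582.2, 130.5, 170.6]
eef_rot: [2.196, 1.568, 0.171]
wrist_force: [-1.2, 0.1, -3.3]
finger_gap: 28.4
```

```bash
python3 -c "
from h import *
st()"
```

```text
t 6.1 pos [582.2 130.5 170.6] yaw -26.06 fixturn [np.float64(-0.03), np.float64(0.18)] j [0.16 0.45 1.45 0.   1.24 2.18] F [-1.16  0.14 -3.35] gap 28.4
```

Emit:
jog_arm(moves=[[[1,5,-10,0,0.2,0],[0,0,-10,0,0,0],[0,0,-5,0,0,0],[0,0,0,0,0,0],[0,0,0,0,0,0]]])

```text
clock: 6.6
eef_pos: [582.3, 138.2, 142.3]
eef_rot: [-1.371, 1.568, 2.892]
wrist_force: [-0.5, 0.5, -2.6]
finger_gap: 28.0
```

```bash
python3 -c "
from h import *
st()"
```

```text
t 6.6 pos [582.3 138.2 142.3] yaw -25.8 fixturn [np.float64(-0.04), np.float64(-0.15)] j [0.17 0.48 1.47 0.   1.2  2.19] F [-0.53  0.52 -2.61] gap 28.0
```

Emit:
jog_arm(moves=[[[0.5,-2.5,1,0,-0.1,0],[0,0,0,0,0,0],[0,0,-3,0,0,0],[0,0,-1,0,0,0],[0,0,0,0,0,0]]])

```text
clock: 7.1
eef_pos: [583.2, 136.4, 140.2]
eef_rot: [2.778, 1.569, 0.758]
wrist_force: [-0.4, 0.3, -1.3]
finger_gap: 27.9
```

```bash
python3 -c "
from h import *
st()"
```

```text
t 7.1 pos [583.2 136.4 140.2] yaw -25.7 fixturn [np.float64(-0.06), np.float64(0.07)] j [0.17 0.48 1.47 0.   1.19 2.19] F [-0.45  0.28 -1.26] gap 27.9
```

Emit:
jog_arm(moves=[[[0,0,-1,0,0,0],[0,0,-1,0,0,0],[0,0,0,0,0,0]]])

```text
clock: 7.4
eef_pos: [583.3, 136.4, 138.6]
eef_rot: [2.663, 1.569, 0.643]
wrist_force: [-0.8, 0.0, 0.8]
finger_gap: 28.1
```

Emit:
jog_arm(moves=[[[0,0,-0.7,0,0,0],[0,0,0,0,0,0]]])

```text
clock: 7.6
eef_pos: [583.3, 136.4, 138.2]
eef_rot: [2.623, 1.569, 0.603]
wrist_force: [-1.6, 0.1, 0.8]
finger_gap: 28.2
```

```bash
python3 -c "
from h import *
st()"
```

```text
t 7.6 pos [583.3 136.4 138.2] yaw -25.7 fixturn [np.float64(-0.07), np.float64(0.1)] j [0.17 0.49 1.47 0.   1.18 2.19] F [-1.63  0.12  0.81] gap 28.2
```

Emit:
jog_arm(moves=[[[0,0,-1,0,0,0],[0,0,0,0,0,0]]])

```text
clock: 7.8
eef_pos: [583.3, 136.4, 137.3]
eef_rot: [2.583, 1.568, 0.563]
wrist_force: [-1.9, 0.1, 1.6]
finger_gap: 27.9
```

Emit:
jog_arm(moves=[[[0,0,-0.6,0,0,0],[0,0,0,0,0,0]]])

```text
clock: 8.0
eef_pos: [583.3, 136.4, 136.9]
eef_rot: [2.553, 1.568, 0.534]
wrist_force: [-1.7, -0.1, 1.9]
finger_gap: 27.7
```

```bash
python3 -c "
from h import *
st()"
```

```text
t 8.0 pos [583.3 136.4 136.9] yaw -25.7 fixturn [np.float64(-0.07), np.float64(0.12)] j [0.17 0.49 1.47 0.   1.18 2.19] F [-1.65 -0.12  1.95] gap 27.7
```

Emit:
jog_arm(moves=[[[0,0,-0.6,0,0,0],[0,0,0,0,0,0]]])

```text
clock: 8.2
eef_pos: [583.4, 136.4, 136.5]
eef_rot: [2.522, 1.568, 0.502]
wrist_force: [-1.9, -0.6, 2.6]
finger_gap: 27.9
```

Emit:
jog_arm(moves=[[[0,0,-0.4,0,0,0],[0,0,0,0,0,0]]])

```text
clock: 8.4
eef_pos: [583.4, 136.4, 136.5]
eef_rot: [2.467, 1.568, 0.447]
wrist_force: [-2.8, -0.7, 3.2]
finger_gap: 27.8
```

```bash
python3 -c "
from h import *
st()"
```

```text
t 8.4 pos [583.4 136.4 136.5] yaw -25.7 fixturn [np.float64(-0.07), np.float64(0.15)] j [0.17 0.49 1.47 0.   1.18 2.19] F [-2.81 -0.75  3.16] gap 27.8
```

Emit:
jog_arm(moves=[[[0,0,-1,0,0.15,0],[0,0,-1,0,0,0]]])

```text
clock: 8.6
eef_pos: [584.0, 136.4, 136.0]
eef_rot: [2.662, 1.569, 0.643]
wrist_force: [-6.5, -1.3, 13.8]
finger_gap: 27.9
```

```bash
python3 -c "
from h import *
st()"
```

```text
t 8.6 pos [584.  136.4 136. ] yaw -25.7 fixturn [np.float64(-0.08), np.float64(0.1)] j [0.17 0.49 1.47 0.   1.18 2.19] F [-6.47 -1.33 13.82] gap 27.9
```

Emit:
jog_arm(moves=[[[-0.3,0,0,0,0,0]]])

```text
clock: 8.7
eef_pos: [583.7, 136.3, 136.5]
eef_rot: [2.586, 1.568, 0.566]
wrist_force: [-3.2, -1.1, 2.1]
finger_gap: 27.7
```

```bash
python3 -c "
from h import *
st()"
```

```text
t 8.7 pos [583.7 136.3 136.5] yaw -25.7 fixturn [np.float64(-0.07), np.float64(0.12)] j [0.17 0.49 1.47 0.   1.18 2.19] F [-3.23 -1.08  2.08] gap 27.7
```

Emit:
jog_arm(moves=[[[-0.3,0,-0.6,0,0,0],[-0.3,0,-0.6,0,0,0]]])

```text
clock: 8.9
eef_pos: [583.5, 136.3, 136.2]
eef_rot: [2.395, 1.567, 0.376]
wrist_force: [-3.8, -1.6, 9.8]
finger_gap: 28.2
```

Emit:
jog_arm(moves=[[[-0.2,0,-0.6,0,0,0],[-0.2,0,-0.6,0,0,0]]])

```text
clock: 9.1
eef_pos: [583.5, 136.3, 136.2]
eef_rot: [2.301, 1.565, 0.281]
wrist_force: [-4.5, -1.3, 10.4]
finger_gap: 27.6
```

```bash
python3 -c "
from h import *
st()"
```

```text
t 9.1 pos [583.5 136.3 136.2] yaw -25.7 fixturn [np.float64(-0.09), np.float64(0.3)] j [0.17 0.49 1.47 0.   1.17 2.19] F [-4.51 -1.27 10.37] gap 27.6
```

Emit:
jog_arm(moves=[[[0,0,-0.45,0,0.1,0],[0,0,-0.45,0,0.1,0],[0,0,-0.45,0,0.1,0],[0,0,-0.45,0,0.1,0],[0,0,-0.45,0,0.1,0]]])

```text
clock: 9.6
eef_pos: [584.1, 136.3, 136.3]
eef_rot: [-2.054, 1.569, 2.21]
wrist_force: [-4.0, -1.1, 7.8]
finger_gap: 27.7
```

Emit:
jog_arm(moves=[[[0,0,-0.45,0,0.1,0],[0,0,-0.45,0,0.1,0],[0,0,-0.45,0,0.1,0],[0,0,-0.45,0,0.1,0],[0,0,-0.45,0,0.1,0]]])

```text
clock: 10.1
eef_pos: [584.7, 136.3, 136.4]
eef_rot: [-1.347, 1.563, 2.917]
wrist_force: [-3.6, -1.6, 8.6]
finger_gap: 28.0
```

```bash
cat >> h.py <<'E'
def dial(tag):
    s,T=st(); out=[]
    y=T[:,1].copy(); y[2]=0; y/=np.linalg.norm(y); foot=s['eef_pos']+np.array([0,0,-102.6]); L=np.cross([0,0,1],y) # viewer facing dial: right = z x normal
    R0=14.5; c=foot+np.array([0,0,53.])+y*16
    for n in ['scene','wrist']:
        i,d,p=cam(n); cv2.imwrite(f'pics/raw_{n}_{tag}.png',i)
        g=np.array([proj(p,c+L*a*26+np.array([0,0,b*26.])) [0] for a,b in [(-1,1),(1,1),(1,-1),(-1,-1)]],np.float32)
        H=cv2.getPerspectiveTransform(g,np.array([[0,0],[380,0],[380,380],[0,380]],np.float32))
        out.append(cv2.warpPerspective(i,H,(380,380),flags=cv2.INTER_CUBIC))
    cv2.imwrite(f'pics/dial_{tag}.png',np.hstack(out)); st()
E
python3 -c "
from h import *
dial('A')"
```

```text
t 10.1 pos [584.7 136.3 136.4] yaw -25.69 fixturn [np.float64(-0.1), np.float64(-0.44)] j [0.17 0.5  1.46 0.   1.19 2.18] F [-3.58 -1.58  8.62] gap 28.0
t 10.2 pos [584.8 136.3 136.4] yaw -25.69 fixturn [np.float64(-0.1), np.float64(-0.43)] j [0.17 0.5  1.46 0.   1.19 2.18] F [-3.83 -0.52  8.81] gap 27.4
```

View pics/dial_A.png

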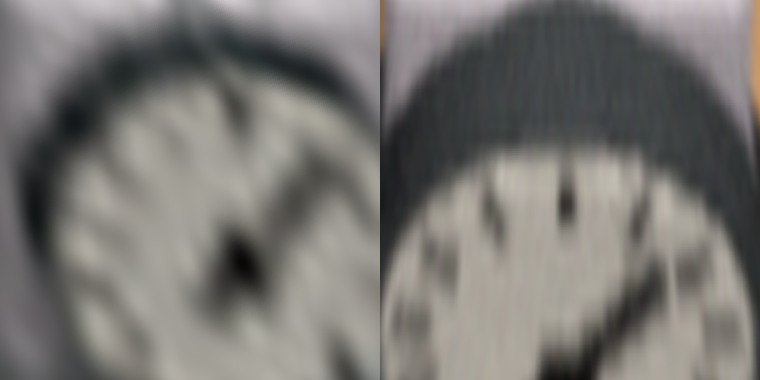

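Pad A's needle stands about 45° right of straight up, between the 60 and 70 ticks (~67), so it is good. Next is the middle pad.

Emit:
jog_arm(moves=[[[0,0,8,0,0,0],[0,0,10,0,-0.4,0],[-32,-37,3,0,0,0],[-32,-37,0,0,0,0],[-32,-37,0,0,0,0]]])

```text
clock: 10.7
eef_pos: [488.0, 25.7, 157.2]
eef_rot: [2.833, 1.568, 0.819]
wrist_force: [0.7, -0.4, -2.7]
finger_gap: 27.8
```

Emit:
jog_arm(moves=[[[0,0,0,0,0,0],[0,0,0,0,0,0]]])

```text
clock: 10.9
eef_pos: [485.2, 22.4, 158.0]
eef_rot: [2.503, 1.568, 0.485]
wrist_force: [0.9, 0.6, -2.5]
finger_gap: 27.6
```

```bash
python3 -c "
from h import *
st()"
```

```text
t 10.9 pos [485.2  22.4 158. ] yaw -25.63 fixturn [np.float64(-0.07), np.float64(0.13)] j [-0.03  0.23  1.78  0.    1.14  1.99] F [ 0.95  0.55 -2.51] gap 27.6
```

Emit:
jog_arm(moves=[[[2.4,2.1,-5,0,0.1,0],[0,0,-6,0,0,0],[0,0,-4,0,0,0],[0,0,0,0,0,0]]])

```text
clock: 11.3
eef_pos: [489.3, 26.5, 141.4]
eef_rot: [3.059, 1.569, 1.043]
wrist_force: [-0.9, 0.2, -3.1]
finger_gap: 27.6
```

```bash
python3 -c "
from h import *
st()"
```

```text
t 11.3 pos [489.3  26.5 141.4] yaw -25.49 fixturn [np.float64(-0.08), np.float64(0.04)] j [-0.02  0.26  1.78  0.    1.1   1.99] F [-0.86  0.16 -3.12] gap 27.6
```

Emit:
jog_arm(moves=[[[-1.7,-2,0,0,0,0],[0,0,0,0,0,0],[0,0,-2,0,0,0],[0,0,-1.5,0,0,0],[0,0,0,0,0,0]]])

```text
clock: 11.8
eef_pos: [487.9, 24.9, 137.7]
eef_rot: [3.056, 1.569, 1.041]
wrist_force: [-0.3, -0.6, -1.0]
finger_gap: 27.7
```

Emit:
jog_arm(moves=[[[0,0,-1,0,0,0],[0,0,-0.5,0,0,0],[0,0,0,0,0,0]]])

```text
clock: 12.1
eef_pos: [487.9, 24.9, 136.4]
eef_rot: [2.987, 1.569, 0.973]
wrist_force: [-1.1, -0.6, -0.6]
finger_gap: 27.7
```

```bash
python3 -c "
from h import *
st()"
```

```text
t 12.1 pos [487.9  24.9 136.4] yaw -25.44 fixturn [np.float64(-0.08), np.float64(0.06)] j [-0.02  0.26  1.79  0.    1.09  1.99] F [-1.08 -0.56 -0.59] gap 27.7
```

Emit:
jog_arm(moves=[[[0,0,-0.8,0,0,0],[0,0,-0.6,0,0,0],[0,0,-0.4,0,0,0]]])

```text
clock: 12.4
eef_pos: [488.0, 24.9, 134.9]
eef_rot: [2.768, 1.569, 0.753]
wrist_force: [-2.1, -0.1, 5.9]
finger_gap: 27.8
```

Emit:
jog_arm(moves=[[[0,0,-0.45,0,0,0],[0,0,-0.45,0,0,0]]])

```text
clock: 12.6
eef_pos: [488.1, 24.9, 134.8]
eef_rot: [2.634, 1.569, 0.619]
wrist_force: [-4.3, 0.4, 7.2]
finger_gap: 28.2
```

```bash
python3 -c "
from h import *
st()"
```

```text
t 12.6 pos [488.1  24.9 134.8] yaw -25.44 fixturn [np.float64(-0.07), np.float64(0.1)] j [-0.02  0.26  1.79  0.    1.08  1.99] F [-4.29  0.4   7.16] gap 28.2
```

Flush at about 10 N. Holding for a second, then reading.

Emit:
jog_arm(moves=[[[0,0,-0.45,0,0.04,0],[0,0,-0.45,0,0.04,0],[0,0,-0.45,0,0.04,0],[0,0,-0.45,0,0.04,0],[0,0,-0.45,0,0.04,0]]])

```text
clock: 13.1
eef_pos: [488.3, 24.9, 134.9]
eef_rot: [-2.178, 1.57, 2.09]
wrist_force: [-3.0, -0.2, 7.1]
finger_gap: 27.6
```

Emit:
jog_arm(moves=[[[0,0,-0.45,0,0.04,0],[0,0,-0.45,0,0.04,0],[0,0,-0.45,0,0.04,0],[0,0,-0.45,0,0.04,0],[0,0,-0.45,0,0.04,0]]])

```text
clock: 13.6
eef_pos: [488.6, 24.9, 134.9]
eef_rot: [-1.446, 1.568, 2.823]
wrist_force: [-4.0, -0.6, 6.8]
finger_gap: 27.8
```

```bash
sed -i 's/,53\.\])+y\*16/,46.])+y*18/' h.py; python3 -c "
from h import *
dial('B')"
```

```text
t 13.6 pos [488.6  24.9 134.9] yaw -25.42 fixturn [np.float64(-0.06), np.float64(-0.17)] j [-0.02  0.27  1.79  0.    1.09  1.99] F [-3.97 -0.58  6.79] gap 27.8
t 13.7 pos [488.6  24.9 134.9] yaw -25.42 fixturn [np.float64(-0.06), np.float64(-0.17)] j [-0.02  0.27  1.79  0.    1.09  1.99] F [-4.54  0.88  7.11] gap 27.8
```

View pics/dial_B.png

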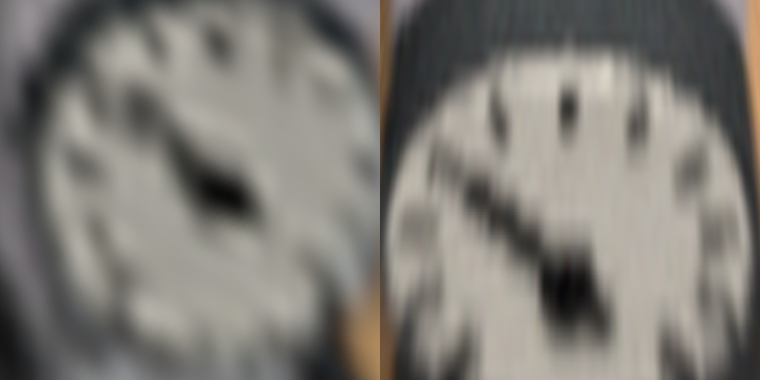

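Pad B's needle lies about 50° left of straight up, near the 30 tick (~32), so it is soft. I'll press pad C as well for completeness.

Emit:
jog_arm(moves=[[[0,0,8,0,0,0],[0,0,10,0,-0.2,0],[1,-42,8,0,0,0],[1,-42,0,0,0,0],[1,-42,0,0,0,0]]])

```text
clock: 14.2
eef_pos: [491.9, -100.8, 164.2]
eef_rot: [2.246, 1.567, 0.239]
wrist_force: [0.6, 0.2, -2.9]
finger_gap: 28.3
```

Emit:
jog_arm(moves=[[[0,0,0,0,0,0],[0,0,0,0,0,0]]])

```text
clock: 14.4
eef_pos: [491.9, -105.2, 165.3]
eef_rot: [1.954, 1.566, -0.058]
wrist_force: [0.1, 0.9, -3.0]
finger_gap: 27.6
```

```bash
python3 -c "
from h import *
st()"
```

```text
t 14.4 pos [ 491.9 -105.2  165.3] yaw -25.28 fixturn [np.float64(0.02), np.float64(0.28)] j [-0.28  0.25  1.73  0.    1.16  1.73] F [ 0.07  0.86 -2.96] gap 27.6
```

Emit:
jog_arm(moves=[[[0,0.8,-8,0,0.3,0],[0,0,-6,0,0,0],[0,0,-4,0,0,0],[0,0,0,0,0,0],[0,0,0,0,0,0]]])

```text
clock: 14.9
eef_pos: [491.9, -101.2, 145.6]
eef_rot: [-1.261, 1.569, 3.014]
wrist_force: [0.1, -0.4, -2.8]
finger_gap: 27.8
```

```bash
python3 -c "
from h import *
st()"
```

```text
t 14.9 pos [ 491.9 -101.2  145.6] yaw -25.07 fixturn [np.float64(-0.01), np.float64(-0.09)] j [-0.28  0.28  1.74 -0.    1.12  1.73] F [ 0.13 -0.36 -2.83] gap 27.8
```

Emit:
jog_arm(moves=[[[-0.3,-2.7,0,0,0,0],[0,0,0,0,0,0],[0,0,-2,0,0,0],[0,0,-2,0,0,0],[0,0,0,0,0,0]]])

```text
clock: 15.4
eef_pos: [491.9, -103.9, 142.0]
eef_rot: [-0.887, 1.57, -2.895]
wrist_force: [-0.7, 0.8, -0.6]
finger_gap: 27.7
```

Emit:
jog_arm(moves=[[[0,0,-1,0,0,0],[0,0,-0.5,0,0,0],[0,0,0,0,0,0]]])

```text
clock: 15.7
eef_pos: [492.0, -103.9, 140.9]
eef_rot: [-0.16, 1.571, -2.168]
wrist_force: [-1.2, 1.0, 0.7]
finger_gap: 27.8
```

```bash
python3 -c "
from h import *
st()"
```

```text
t 15.7 pos [ 492.  -103.9  140.9] yaw -25.04 fixturn [np.float64(0.01), np.float64(-0.0)] j [-0.28  0.28  1.75 -0.    1.11  1.73] F [-1.16  0.99  0.69] gap 27.8
```

Emit:
jog_arm(moves=[[[0,0,-1,0,0,0],[0,0,-0.8,0,0,0],[0,0,-0.4,0,0,0]]])

```text
clock: 16.0
eef_pos: [492.0, -103.9, 139.0]
eef_rot: [1.297, 1.57, -0.711]
wrist_force: [-2.9, 0.4, 3.1]
finger_gap: 27.4
```

Emit:
jog_arm(moves=[[[0,0,-0.4,0,0,0],[0,0,-0.4,0,0,0]]])

```text
clock: 16.2
eef_pos: [492.1, -104.0, 138.6]
eef_rot: [1.474, 1.57, -0.533]
wrist_force: [-3.1, 0.8, 7.7]
finger_gap: 27.8
```

```bash
python3 -c "
from h import *
st()"
```

```text
t 16.2 pos [ 492.1 -104.   138.6] yaw -25.04 fixturn [np.float64(0.02), np.float64(0.03)] j [-0.28  0.29  1.75 -0.    1.1   1.73] F [-3.08  0.83  7.67] gap 27.8
```

Emit:
jog_arm(moves=[[[0,0,-0.45,0,0.03,0],[0,0,-0.45,0,0.03,0],[0,0,-0.45,0,0.03,0],[0,0,-0.45,0,0.03,0],[0,0,-0.45,0,0.03,0]]])

```text
clock: 16.7
eef_pos: [492.3, -103.9, 138.6]
eef_rot: [-0.545, 1.57, -2.553]
wrist_force: [-3.7, 1.2, 8.5]
finger_gap: 27.8
```

Emit:
jog_arm(moves=[[[0,0,-0.45,0,0.03,0],[0,0,-0.45,0,0.03,0],[0,0,-0.45,0,0.03,0],[0,0,-0.45,0,0.03,0],[0,0,-0.45,0,0.03,0]]])

```text
clock: 17.2
eef_pos: [492.5, -103.9, 138.6]
eef_rot: [-0.773, 1.568, -2.781]
wrist_force: [-4.3, 1.0, 7.7]
finger_gap: 27.9
```

```bash
python3 -c "
from h import *
dial('C')"
```

```text
t 17.2 pos [ 492.5 -103.9  138.6] yaw -25.03 fixturn [np.float64(0.05), np.float64(-0.14)] j [-0.28  0.29  1.75 -0.    1.11  1.73] F [-4.26  0.98  7.73] gap 27.9
t 17.3 pos [ 492.5 -103.9  138.6] yaw -25.03 fixturn [np.float64(0.05), np.float64(-0.15)] j [-0.28  0.29  1.75 -0.    1.11  1.73] F [-3.5   0.33  8.31] gap 27.6
```

View pics/dial_C.png

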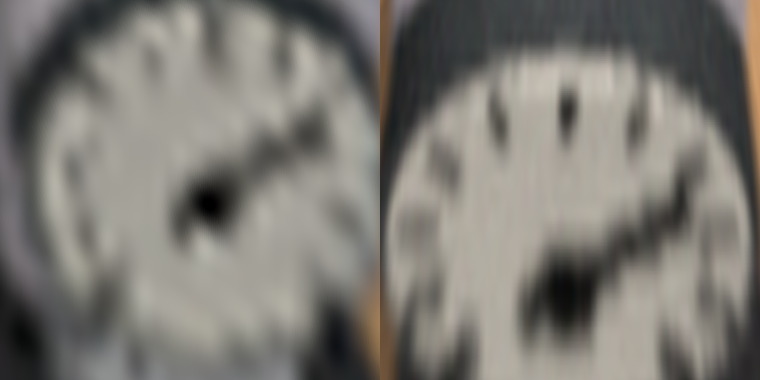

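Pad C's needle lies about 57° right, near the 70 tick (~71), so it is good. Pad B is the reject. Returning the tester.

Emit:
jog_arm(moves=[[[0,0,10,0,0,0],[0,0,15,0,-0.1,0],[6,44,12,0,0,4],[6,46,0,0,0,4],[6,46,0,0,0,4]]])

```text
clock: 17.8
eef_pos: [510.7, 31.3, 178.1]
eef_rot: [0.557, 1.569, -1.244]
wrist_force: [-0.4, 0.1, -3.5]
finger_gap: 28.0
```

Emit:
jog_arm(moves=[[[6,46,0,0,0,4],[7,46,0,0,0,4],[7,46,0,0,0,4],[7,46,0,0,0,4],[7,46,0,0,0,0]]])

```text
clock: 18.3
eef_pos: [544.7, 271.0, 179.9]
eef_rot: [1.131, 1.567, -0.376]
wrist_force: [1.0, -0.2, -2.8]
finger_gap: 27.7
```

Emit:
jog_arm(moves=[[[6,40,0,0,0,0],[0,0,0,0,0,0],[0,0,0,0,0,0]]])

```text
clock: 18.6
eef_pos: [549.8, 318.2, 178.9]
eef_rot: [1.045, 1.568, -0.456]
wrist_force: [-0.5, -0.7, -3.0]
finger_gap: 28.1
```

```bash
python3 -c "
from h import *
st()"
```

```text
t 18.6 pos [549.8 318.2 178.9] yaw 3.97 fixturn [np.float64(0.07), np.float64(0.15)] j [ 0.47  0.53  1.31 -0.    1.3   1.97] F [-0.48 -0.73 -3.02] gap 28.1
```

Emit:
jog_arm(moves=[[[3,1.5,-15,0,0.15,0],[0,0,-15,0,0,0],[0,0,-8,0,0,0],[0,0,0,0,0,0],[0,0,0,0,0,0]]])

```text
clock: 19.1
eef_pos: [553.1, 315.9, 136.6]
eef_rot: [-0.791, 1.567, -2.296]
wrist_force: [-0.6, -0.3, -2.9]
finger_gap: 27.4
```

```bash
python3 -c "
from h import *
st()"
```

```text
t 19.1 pos [553.1 315.9 136.6] yaw 3.73 fixturn [np.float64(0.16), np.float64(-0.14)] j [ 0.46  0.57  1.34 -0.    1.23  1.97] F [-0.63 -0.28 -2.85] gap 27.4
```

Emit:
jog_arm(moves=[[[0,3.8,0,0.15,-0.15,0.3],[0,0,0,0,0,0],[0,0,-6,0,0,0],[0,0,-6,0,0,0],[0,0,0,0,0,0]]])

```text
clock: 19.6
eef_pos: [553.5, 319.9, 125.0]
eef_rot: [1.922, 1.568, 0.422]
wrist_force: [0.5, -0.1, -3.0]
finger_gap: 28.2
```

```bash
python3 -c "
from h import *
st()"
```

```text
t 19.6 pos [553.5 319.9 125. ] yaw 4.04 fixturn [np.float64(-0.06), np.float64(0.14)] j [ 0.47  0.59  1.35 -0.    1.2   1.97] F [ 0.47 -0.11 -2.97] gap 28.2
```

Emit:
jog_arm(moves=[[[0,0,-5,0,0.1,0],[0,0,-4,0,0,0],[0,0,-2,0,0,0],[0,0,-0.5,0,0,0],[0,0,0,0,0,0]]])

```text
clock: 20.1
eef_pos: [553.6, 319.9, 112.7]
eef_rot: [2.472, 1.569, 0.972]
wrist_force: [0.9, 0.1, -2.5]
finger_gap: 27.9
```

```bash
python3 -c "
from h import *
st()"
```

```text
t 20.1 pos [553.6 319.9 112.7] yaw 4.04 fixturn [np.float64(-0.07), np.float64(0.05)] j [0.47 0.6  1.36 0.   1.18 1.97] F [ 0.87  0.1  -2.5 ] gap 27.9
```

Emit:
jog_arm(moves=[[[0,0,-0.5,0,0,0],[0,0,-0.4,0,0,0]]])

```text
clock: 20.3
eef_pos: [553.7, 320.0, 112.6]
eef_rot: [2.302, 1.569, 0.802]
wrist_force: [-2.7, -1.5, 2.1]
finger_gap: 28.0
```

Emit:
jog_arm(moves=[[[0,0,0,0,0,0],[0,0,0,0,0,0],[0,0,0,0,0,0],[0,0,0,0,0,0],[0,0,0,0,0,0]]], gripper=1)

```text
clock: 20.8
eef_pos: [554.4, 320.3, 113.3]
eef_rot: [2.122, 1.566, 0.622]
wrist_force: [-0.2, 0.3, -0.5]
finger_gap: 64.5
```

Emit:
jog_arm(moves=[[[0,0,0,0,0,0],[0,0,0,0,0,0],[0,0,0,0,0,0],[0,0,0,0,0,0]]])

```text
clock: 21.2
eef_pos: [554.3, 320.3, 113.2]
eef_rot: [2.123, 1.567, 0.622]
wrist_force: [-0.1, 0.6, 0.3]
finger_gap: 92.8
```

Emit:
jog_arm(moves=[[[0,0,20,0,0,0],[0,0,30,0,0,0],[0,0,30,0,0,0],[0,0,20,0,0,0],[0,0,0,0,0,0]]])

```text
clock: 21.7
eef_pos: [553.4, 319.8, 215.7]
eef_rot: [2.328, 1.569, 0.828]
wrist_force: [-0.4, -0.3, -0.1]
finger_gap: 93.8
```

```bash
python3 -c "
from h import *
st()
i,d,p=cam('wrist');X=pts(d,p);z=X[...,2];m=np.hypot(X[...,0]-554,X[...,1]-320)<45
for a,b in [(124,138),(20,27)]:
  Q=X[(z>a)&(z<b)&m];r=cv2.minAreaRect(Q[:,:2].astype(np.float32));print(len(Q),r,np.median(Q[:,2]))
"
```

```text
t 21.7 pos [553.4 319.8 215.7] yaw 4.04 fixturn [np.float64(-0.08), np.float64(0.08)] j [0.47 0.51 1.25 0.   1.38 1.97] F [-0.4  -0.25 -0.06] gap 93.8
847 ((555.0814208984375, 320.9310302734375), (25.313413619995117, 27.41063117980957), 4.434213161468506) 130.1264711700708
1690 ((556.3605346679688, 320.0659484863281), (83.25861358642578, 88.82208251953125), 3.9900083541870117) 23.39487166651263
```

The tester stands seated, with its top at the same height as before. Now to pad B.

Emit:
jog_arm(moves=[[[-10,-47,0,0,0,-3],[-10,-47,0,0,0,-3],[-10,-47,0,0,0,-3],[-10,-47,0,0,0,-3],[-10,-47,0,0,0,0]]])

```text
clock: 22.25
eef_pos: [497.6, 81.2, 203.9]
eef_rot: [-1.329, 1.56, -3.04]
wrist_force: [1.6, 0.2, 0.3]
finger_gap: 93.8
```

Emit:
jog_arm(moves=[[[-14,-50,0,0,0,0],[0,-5,0,0,0,0],[0,0,0,0,0,0],[0,0,0,0,0,0]]])

```text
clock: 22.65
eef_pos: [481.3, 24.4, 199.1]
eef_rot: [-1.353, 1.553, -3.07]
wrist_force: [0.2, -0.5, -0.1]
finger_gap: 94.2
```

```bash
cat > pad.py <<'E'
from h import *
s,T=st()
i,d,p=cam('wrist'); cv2.imwrite('pics/w2.png',i); X=pts(d,p); z=X[...,2]
for x0,y0,k in [(488,24,'B'),(584,136,'A'),(493,-104,'C')]:
    m=(z>27)&(z<40)&(np.hypot(X[...,0]-x0,X[...,1]-y0)<48)
    if m.sum()<200: continue
    zt=np.percentile(z[m],80); t=m&(np.abs(z-zt)<2.5); t=cv2.morphologyEx(t.astype(np.uint8),cv2.MORPH_OPEN,np.ones((5,5)))>0
    r=cv2.minAreaRect(X[t][:,:2].astype(np.float32)); c=np.hypot(X[...,0]-r[0][0],X[...,1]-r[0][1])<6
    print(k,zt.round(1),np.round(r[0],1),np.round(r[1],1),round(r[2],1),'core z',np.median(z[c]).round(2),'rim z',np.median(z[t&~(np.hypot(X[...,0]-r[0][0],X[...,1]-r[0][1])<15)]).round(2))
E
python3 pad.py
```

```text
t 22.65 pos [481.3  24.4 199.1] yaw -8.39 fixturn [np.float64(0.07), np.float64(-1.02)] j [-0.02  0.18  1.73 -0.    1.25  1.69] F [ 0.15 -0.53 -0.12] gap 94.2
B 32.5 [489.   24.3] [55.9 56.2] 82.3 core z 29.64 rim z 32.05
A 34.1 [584.3 135.6] [56.3 57. ] 16.0 core z 33.48 rim z 33.48
C 36.3 [ 492.8 -104.4] [56.5 56.2] 79.0 core z 35.71 rim z 35.76
```

Depth confirms it: B's core is dented 2.4 mm while A and C are level, and no pad has moved.

Emit:
jog_arm(moves=[[[4,0,-20,0,-1,0.5],[3,0,-35,0,0,0],[0,0,-35,0,0,0],[0,0,-20,0,0,0],[0,0,0,0,0,0]]])

```text
clock: 23.2
eef_pos: [489.4, 31.1, 84.5]
eef_rot: [1.164, 1.569, -0.534]
wrist_force: [-1.3, -0.3, 0.6]
finger_gap: 93.8
```

```bash
python3 -c "
from h import *
st()"
```

```text
t 23.2 pos [489.4  31.1  84.5] yaw -7.33 fixturn [np.float64(0.05), np.float64(0.08)] j [-0.01  0.34  1.83 -0.    0.97  1.69] F [-1.34 -0.26  0.62] gap 93.8
```

Emit:
jog_arm(moves=[[[0,-6.5,0,0,0,-0.5],[0,0,0,0,0,0],[0,0,-20,0,0,0],[0,0,-10,0,0,0],[0,0,0,0,0,0]]])

```text
clock: 23.7
eef_pos: [492.3, 25.8, 58.1]
eef_rot: [1.603, 1.563, -0.103]
wrist_force: [0.4, 0.1, 0.4]
finger_gap: 93.9
```

```bash
python3 -c "
from h import *
st()"
```

```text
t 23.7 pos [492.3  25.8  58.1] yaw -7.73 fixturn [np.float64(0.05), np.float64(0.45)] j [-0.02  0.38  1.84 -0.    0.91  1.68] F [0.4  0.12 0.39] gap 93.9
```

Emit:
jog_arm(moves=[[[-3.3,-1.5,-10,0,0.4,0],[0,0,-10,0,0,0],[0,0,-6,0,0,0],[0,0,0,0,0,0],[0,0,0,0,0,0]]])

```text
clock: 24.2
eef_pos: [489.6, 24.1, 31.8]
eef_rot: [1.383, 1.568, -0.323]
wrist_force: [-0.1, 0.2, 0.3]
finger_gap: 94.3
```

```bash
python3 -c "
from h import *
st()"
```

```text
t 24.2 pos [489.6  24.1  31.8] yaw -7.73 fixturn [np.float64(0.05), np.float64(0.15)] j [-0.03  0.43  1.85 -0.    0.86  1.68] F [-0.09  0.19  0.3 ] gap 94.3
```

Emit:
jog_arm(moves=[[[-0.5,0,-4,0,0.1,0],[0,0,0,0,0,0],[0,0,0,0,0,0]]])

```text
clock: 24.5
eef_pos: [489.4, 24.1, 27.9]
eef_rot: [1.164, 1.569, -0.541]
wrist_force: [0.1, 0.4, 0.4]
finger_gap: 94.0
```

Emit:
jog_arm(moves=[[[0,0,0,0,0,0],[0,0,0,0,0,0],[0,0,0,0,0,0],[0,0,0,0,0,0],[0,0,0,0,0,0]]], gripper=-1, squeeze=15)

```text
clock: 25.0
eef_pos: [489.6, 24.1, 28.4]
eef_rot: [1.319, 1.568, -0.387]
wrist_force: [-0.2, -0.4, -0.3]
finger_gap: 57.7
```

Emit:
jog_arm(moves=[[[0,0,0,0,0,0],[0,0,0,0,0,0],[0,0,0,0,0,0]]])

```text
clock: 25.3
eef_pos: [489.6, 24.1, 28.3]
eef_rot: [1.322, 1.568, -0.383]
wrist_force: [-0.3, 0.4, 0.8]
finger_gap: 55.4
```

Emit:
jog_arm(moves=[[[0,0,10,0,0,0],[0,0,15,0,0,0],[0,0,0,0,0,0]]])

```text
clock: 25.6
eef_pos: [489.3, 24.1, 54.8]
eef_rot: [1.095, 1.569, -0.61]
wrist_force: [0.4, 0.2, -0.4]
finger_gap: 55.7
```

```bash
python3 -c "
from h import *
st()"
```

```text
t 25.6 pos [489.3  24.1  54.8] yaw -7.73 fixturn [np.float64(0.05), np.float64(0.07)] j [-0.03  0.39  1.85 -0.    0.91  1.68] F [ 0.43  0.22 -0.42] gap 55.7
```

Emit:
jog_arm(moves=[[[0,0,25,0,0,0],[0,0,35,0,0,0],[1,-40,25,0,0,2],[1,-45,0,0,0,2],[1,-45,0,0,0,2]]])

```text
clock: 26.1
eef_pos: [491.1, -105.6, 142.9]
eef_rot: [0.429, 1.569, -1.161]
wrist_force: [0.4, 0.6, -1.5]
finger_gap: 55.7
```

Emit:
jog_arm(moves=[[[1,-45,0,0,0,2],[1,-45,0,0,0,0],[1,-45,0,0,0,0],[1,-45,0,0,0,0],[1,-40,0,0,0,0]]])

```text
clock: 26.6
eef_pos: [494.4, -335.0, 142.6]
eef_rot: [0.714, 1.568, -0.838]
wrist_force: [1.3, 0.4, -0.5]
finger_gap: 56.0
```

Emit:
jog_arm(moves=[[[0,-15,0,0,0,0],[0,0,0,0,0,0],[0,0,0,0,0,0]]])

```text
clock: 26.9
eef_pos: [493.0, -353.6, 140.8]
eef_rot: [0.259, 1.57, -1.297]
wrist_force: [0.5, -0.7, -0.9]
finger_gap: 55.8
```

```bash
python3 -c "
from h import *
st()"
```

```text
t 26.9 pos [ 493.  -353.6  140.8] yaw 0.8 fixturn [np.float64(0.05), np.float64(0.01)] j [-0.68  0.5   1.44 -0.    1.2   0.87] F [ 0.54 -0.67 -0.87] gap 55.8
```

Emit:
jog_arm(moves=[[[3,4,-25,0,0,0],[0,0,-30,0,0,0],[0,0,-25,0,0,0],[0,0,0,0,0,0],[0,0,0,0,0,0]]])

```text
clock: 27.4
eef_pos: [498.1, -342.1, 60.7]
eef_rot: [0.938, 1.568, -0.612]
wrist_force: [0.7, -0.0, -1.1]
finger_gap: 56.0
```

```bash
python3 -c "
from h import *
st()"
```

```text
t 27.4 pos [ 498.1 -342.1   60.7] yaw 1.2 fixturn [np.float64(0.08), np.float64(0.12)] j [-0.66  0.59  1.51  0.    1.04  0.89] F [ 0.7  -0.02 -1.1 ] gap 56.0
```

Emit:
jog_arm(moves=[[[0,-5.5,-10,0,0.1,0],[0,0,-10,0,0,0],[0,0,-5,0,0,0],[0,0,0,0,0,0],[0,0,0,0,0,0]]])

```text
clock: 27.9
eef_pos: [499.6, -347.9, 37.4]
eef_rot: [0.713, 1.565, -0.836]
wrist_force: [0.3, 0.5, -1.2]
finger_gap: 56.1
```

```bash
python3 -c "
from h import *
st()"
```

```text
t 27.9 pos [ 499.6 -347.9   37.4] yaw 1.26 fixturn [np.float64(0.25), np.float64(0.22)] j [-0.67  0.63  1.51 -0.    1.    0.88] F [ 0.35  0.47 -1.2 ] gap 56.1
```

Emit:
jog_arm(moves=[[[0,0,-4,0.2,0.2,0],[0,0,-2.5,0,0,0],[0,0,-0.7,0,0,0],[0,0,0,0,0,0]]])

```text
clock: 28.3
eef_pos: [499.8, -348.2, 30.2]
eef_rot: [0.622, 1.569, -0.927]
wrist_force: [0.5, -0.8, -1.7]
finger_gap: 55.8
```

```bash
python3 -c "
from h import *
st()"
```

```text
t 28.3 pos [ 499.8 -348.2   30.2] yaw 1.25 fixturn [np.float64(0.06), np.float64(0.05)] j [-0.67  0.64  1.5  -0.    0.99  0.88] F [ 0.46 -0.78 -1.74] gap 55.8
```

Emit:
jog_arm(moves=[[[0,0,-0.8,0,0,0],[0,0,-0.4,0,0,0]]])

```text
clock: 28.5
eef_pos: [499.9, -348.3, 29.4]
eef_rot: [0.703, 1.569, -0.846]
wrist_force: [-3.5, 1.7, 6.2]
finger_gap: 55.8
```

Emit:
jog_arm(moves=[[[0,0,0,0,0,0],[0,0,0,0,0,0],[0,0,0,0,0,0],[0,0,0,0,0,0],[0,0,0,0,0,0]]], gripper=0.6)

```text
clock: 29.0
eef_pos: [500.2, -348.5, 29.8]
eef_rot: [0.768, 1.568, -0.781]
wrist_force: [0.2, -0.3, -0.4]
finger_gap: 75.3
```

Emit:
jog_arm(moves=[[[0,0,20,0,0,0],[0,0,40,0,0,0],[0,0,45,0,0,0],[0,0,45,0,0,0],[0,0,0,0,0,0]]])

```text
clock: 29.5
eef_pos: [498.7, -347.3, 183.9]
eef_rot: [-1.732, 1.57, 3.002]
wrist_force: [0.3, 0.4, -0.8]
finger_gap: 75.7
```

Run:
```python
from h import *
st()
i,d,p=cam('wrist'); X=pts(d,p); z=X[...,2]
m=(z>30)&(z<37.5)&(np.hypot(X[...,0]-499,X[...,1]+348)<48); Q=X[m]
print('pad in tray',cv2.minAreaRect(Q[:,:2].astype(np.float32)),np.percentile(Q[:,2],[5,50,95]).round(1))
i2,_,_=cam('scene'); cv2.imwrite('pics/final.png',i2)
a=i2.copy();
```

```text
t 29.5 pos [ 498.7 -347.3  183.9] yaw 1.24 fixturn [np.float64(-0.0), np.float64(-0.03)] j [-0.67  0.46  1.39 -0.    1.29  0.88] F [ 0.34  0.38 -0.79] gap 75.7
pad in tray ((499.1053466796875, -347.92919921875), (56.472633361816406, 55.92365264892578), 1.3214762210845947) [30.9 32.9 34.1]
```

View pics/final.png

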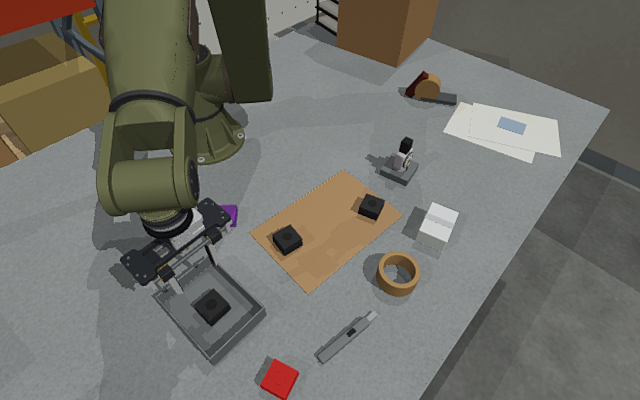

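The final view shows pad B flat in the tray at (212,306), the tester upright in its holder at (403,158), and the two good pads still at (288,239) and (371,207). The gripper is clear of everything.

```bash
python3 -c "
from cell import manip
print(manip.sign_off())"
```

```text
the job is handed in; nothing more can be done
None
```

The reject, pad B (the middle one on the sheet), now lies flat and right way up in the grey tray. The tester is back upright in its holder. I handed the job in at about 29.5 s of the allowed 72 s.

I pressed all three pads with the foot flush and held each for over a second at about 10–12 N:

| Pad | Dial reading | Verdict |
|---|---|---|
| A (nearest the holder) | about 67 | good |
| B (middle) | about 32 | soft |
| C (nearest the tray) | about 71 | good |

- **Force:** The highest push I measured was about 17 N (about 18 N counting sideways force), briefly on pad A while finding the flush point. The limit is about 24.5 N. Force was read only at the end of each move, so a short peak between readings could have gone unseen.
- **Upright:** On pad A the tool drifted up to about 0.4° off upright during the hold. The other two pads stayed within about 0.2°.
- **Depth check before picking up B:** its core kept a dent of about 2.4 mm, while A and C were level. None of the pads had moved more than 0.5 mm.
- **Last checks:** the pad in the tray measured level and centred within about 2 mm. The tester's top is at the same height as before I took it. Pads A and C and the other objects look unmoved in the final picture, and the gripper was clear of everything.

No check failed or disagreed.

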